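# Open the cutter case by its two catches

### The arm

A 6-joint arm with a two-finger parallel gripper is mounted at the origin on the work surface. World frame = base frame: x ahead of the robot, y to its left, z up, the work surface at z = 0. Lengths are in m, angles in degrees, forces in N, time in s.
With the tool pointing down it reaches from about 0.375 to 0.975 m from the base axis. Payload 3.8 kg.
Tool frame: the origin (TCP) lies midway between the tips of the shut fingers; the grasp point (between the pads) lies 19 mm behind it; z points along the fingers, y is the line along which they close (so a half turn about z gives the same grasp; the last joint's range is limited). The gripper opens to 85 mm and grips with 20 to 120 N. Pads are 22 mm wide; open, the fingers measure 114 mm over their backs; the gripper's body (76 mm by 85 mm) begins 54 mm behind the grasp point. The pads swing forward as they close: fully open they stand 13 mm farther back than shut.
Start: joints at [-67.431, 15.12, 91.902, -0, 72.978, -2.114], TCP at [0.282, -0.613, 0.231] pointing down, gripper open.
Joint ranges: [-150.88, 150.88], [-54.13, 125.18], [17.81, 147.31], [-75.09, 255.09], [0, 152.58], [-146.25, 146.25]. Speed limits (degrees/s): [147.25, 147.25, 180, 180, 180, 180].

### API

Orientations are given as a 3x3 rotation matrix whose columns are the frame's x, y, z axes.
In Python, from cell import r gives the robot as it stands.
- The arm moves only by the tool carry_out, never from a script. Its argument "commands" is a list of rows, each a list of 3 entries, a list of its own where there are three numbers: the shift along the tool's x, y, z in mm, then the turn about the tool's z in rad, then the finger opening in mm, from 0 to 85.4. A call has 1 to 8 rows; each row is the pose to reach, as a shift and turn from the pose commanded when the call began, along the tool's axes at that moment; what a row does not reach only later rows make up. A row lasts 1/10 s, in which the tool goes at most 50 mm and 8.59 degrees, less where a joint would pass 70% of its speed; a pose out of reach is approached as far as the arm can. A call with a gripper value outside its range is refused whole. The fingers move at their own pace and stop on an object; the grip force is fixed at half the most. Time passes only in rows, so rows that repeat a pose let the fingers close. It gives the time, the measured TCP pose, the force, the opening and the grip force at its end, in the units of the state.
- r.sense(): the state, without advancing time (a new reading comes with each control period).
- r.snapshot(name): name is "side" or "top" or "wrist"; returns a dict with "img" (400x640x3 uint8, blue, green, red), "depth" (400x640 float32, m along the optical axis (not along the pixel's ray), 0 where there is no reading), "fx", "fy", "cx", "cy" (pixels), "cam_to_world" (4x4, takes a point from camera to world coordinates). Camera axes: x right, y down, z forward; pixel columns grow to the right and rows downward; lengths in m; the calibration is good to about 2 mm. A picture is of the moment at which its call begins.
- r.job_done(): hands the job in; it is judged then, once.
The state is a dict: "time": time; "q": joint angles; "joint_velocities": joint speeds; "tau": joint torques, N m; "eef_pos": TCP position; "eef_rot": TCP orientation; "force": force on the tool from outside, world axes, zero at the start; "wrist_torque": the same for the moment, N m; "opening": finger opening in m; "grasp_force": force on a finger pad.
Only numpy, scipy, OpenCV 4.12 (cv2) and the standard library are available. Lean on these libraries where they do the work, as an engineer would, in place of code of your own. Each camera call takes 0.05 s, during which the arm holds its last target. There are 200 camera calls.

### The job

Open the router-cutter case: set one fingertip on each of the two steel catches at its front, press both down together and hold them down until the sprung lid has risen clear of them, then let go and wait until the lid stands fully open and still. Only press: do not lift or drag the case, and leave the glue tub, the bar clamp and the spanner beside it alone.

Things in the scene. Friction and masses are not known exactly. Their poses are not given: they have to be found in the camera images.
- cutter_case: Loose birch-plywood case of router cutters, about 2.2 kg, standing on the bench: 190 mm deep (its x), 160 mm wide (its y), 75 mm high with the lid shut, a clear window in the lid. Origin at the centre of its underside; its front, with the two catches, faces its -x; z up. The catches stick out 38 to 43 mm beyond the front wall.
- catch_left_lip (a point): Top of the rolled thumb lip of the steel catch on the case's +y side: a level bar 10 mm thick and 26 mm long along the case's y, 55.5 mm above the bench and 38 mm in front of the case's front wall at rest. It is the place to press down on. The lips' centres are 60 mm apart (34 mm free between them), nothing below them down to the bench; the point moves with the catch. Keep the line of the two fingertips along the case's y.
- catch_right_lip (a point): The same point on the other catch, on the case's -y side.
- catch_left (a joint): Angle of the left catch: 0 at rest, grows as its lip is pressed down, stop at 0.6 rad. The lip lies 29 mm in front of the pivot, so 10 mm of press gives about 0.35 rad. It needs about 2.5 N to start and 4 to 5 N at the bottom, and springs back when let go. Its nose lets go of the lid at about 0.2 rad (lip 6 mm down); 0.3 to 0.5 rad (9 to 14 mm down) is a good press.
- catch_right (a joint): The same for the right catch. Each catch alone holds the lid shut, and if let go before the lid has risen about 12 mm at its front edge it springs back onto the lid's ledge and stops it; press again then.
- lid (a joint): Angle of the lid about its hinge along the top of the case's rear wall: 0 shut, 1.1 rad fully open (at its stop). A spring with a damper lifts it slowly, about 0.1 rad/s: once both catches are held down it is clear of them after roughly 1 s (0.1 rad, front edge 19 mm up) and fully open 10 to 13 s later; it then stays open.
- lid_front_edge (a point): Middle of the lid's top front edge, 75 mm above the bench and 38 mm behind the lips when shut; it rises and swings back to about 230 mm high as the lid opens.
- glue_tub: Loose white glue tub, 109 x 89 mm, 112 mm high, origin under its centre. Leave alone.
- bar_clamp: Loose steel bar clamp with wooden handle lying flat, 310 x 120 mm, 31 mm high, origin under its middle. Leave alone.
- spanner: Loose open-ended spanner lying flat, 150 mm long. Leave alone.

How it is judged (in metres and radians):
On the way:
1. the fingers hold both catches down (beyond 0.15 rad) while the lid rises clear of them (beyond 0.06 rad) (value of joint each of catch_left, catch_right above 0.15 rad and value of joint lid above 0.06 rad and contact force between cutter_case and the fingers above 2 N), for 0.1 s.
At the end, for the whole second after the job is handed in: the lid stands fully open (over 1.0 rad) and still, both catches are back up (under 0.08 rad), and the case stands flat on the bench, at rest (value of joint lid above 1 rad and velocity of joint lid below 0.05 rad/s and value of joint each of catch_left, catch_right below 0.08 rad and height (world z) of cutter_case below 0.005 m and angle between cutter_case's own z axis and vertical below 0.05 rad and linear speed of cutter_case below 0.02 m/s); the robot touches nothing.
It fails at once if the case is lifted (10 mm), tipped (0.1 rad) or dragged (40 mm) (height (world z) of cutter_case above 0.01 m or angle between cutter_case's own z axis and vertical above 0.1 rad or distance of cutter_case from where it was at the start of the episode above 0.04 m).
It fails at once if the glue tub, the clamp or the spanner is moved more than 20 mm (distance of any of glue_tub, bar_clamp, spanner from where it was at the start of the episode above 0.02 m).
It also fails if it takes over 54 s, if anything falls off the work surface, if the arm or the gripper's body presses on something with over 40 N, if the wrist force passes 120 N, or if a joint passes its speed limit or range.

## Working session

There is one attempt and no reset: what is moved stays moved. The work goes in short steps, Python scripts to look and compute and a tool call to move; the robot and the scene stay as the last step left them, time stands still between calls to the robot, and variables do not carry over. Pictures are saved under pics/ and viewed, at most 10 in all, crops included, and the job is handed in when it is done.

Besides the shell and the picture viewer there is one more tool, called after "Emit:" as name(argument=value, ...), one argument or row to a line, values as JSON. carry_out: Moves the arm, as the interface text tells. Its arguments: {"type":"object","properties":{"commands":{"type":"array"}},"required":["commands"]}

```bash
mkdir -p pics; ls
python3 - <<'E'
from cell import r
import cv2,numpy as np
s=r.sense();print(s['time'],s['eef_pos'],s['eef_rot'],s['opening'])
for n in("top","side"):
    d=r.snapshot(n);cv2.imwrite(f'pics/{n}0.png',d['img']);np.savez(f'{n}0.npz',**d)
    print(n,d['fx'],d['cx'],d['cy'],d['cam_to_world'].round(3).tolist())
E
```

```text
pics
0.0 [ 0.28158299 -0.61265629  0.2299612 ] [[ 9.08636782e-01  4.17586479e-01 -8.55005916e-04]
 [ 4.17587346e-01 -9.08634453e-01  2.05920612e-03]
 [ 8.30088014e-05 -2.22811008e-03 -9.99997514e-01]] 0.08558472614596517
top 463.65570446472793 325.26648970350584 200.1727045892009 [[-0.132, -0.97, 0.203, 0.403], [-0.991, 0.13, -0.023, 0.055], [-0.004, -0.204, -0.979, 1.156], [0.0, 0.0, 0.0, 1.0]]
side 388.681032539289 318.66573223222 200.6377735825726 [[0.996, -0.072, 0.056, 0.567], [-0.091, -0.751, 0.654, -0.606], [-0.005, -0.657, -0.754, 0.821], [0.0, 0.0, 0.0, 1.0]]
```

View pics/top0.png

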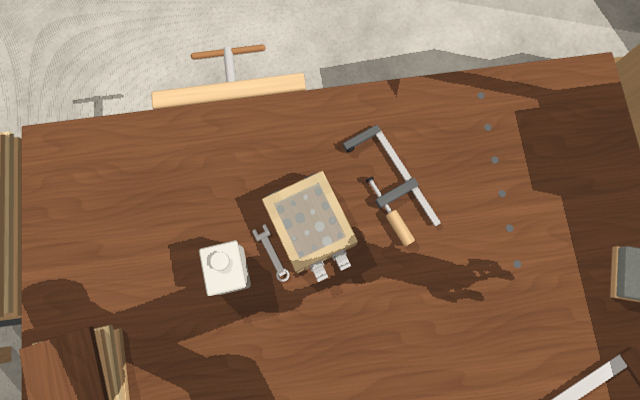

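View pics/side0.png

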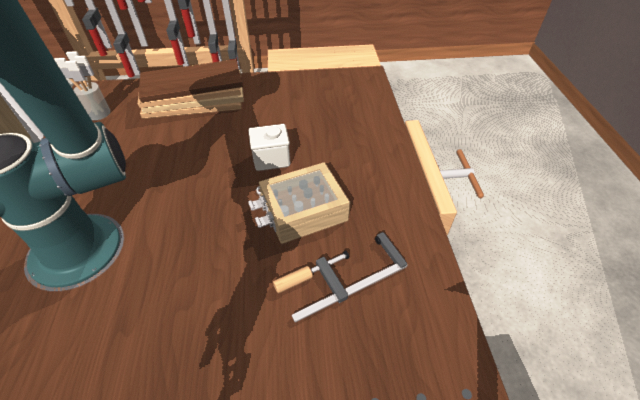

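The top view shows the case lid at about (263,198), (323,173), (357,240), (297,270). The catches are at about (319,271) and (343,261), the tub at (225,268), the spanner at (270,252) and the clamp at (400,185). Next I'll measure the lid and the lips.

```bash
cat > h.py <<'E'
import numpy as np,cv2
def cloud(d):
    v,u=np.mgrid[:400,:640];z=d['depth']
    P=np.stack([(u-d['cx'])/d['fx']*z,(v-d['cy'])/d['fy']*z,z],-1)
    return P@d['cam_to_world'][:3,:3].T+d['cam_to_world'][:3,3]
def ray(d,u,v,h):
    T=d['cam_to_world'];w=T[:3,:3]@[(u-d['cx'])/d['fx'],(v-d['cy'])/d['fy'],1]
    return T[:3,3]+w*(h-T[2,3])/w[2]
E
python3 - <<'E'
from h import *
for n,(c0,c1,r0,r1) in dict(top=(250,375,165,290),side=(235,360,155,250)).items():
    d=dict(np.load(n+'0.npz'));W=cloud(d);Z=W[...,2]
    roi=np.zeros(Z.shape,bool);roi[r0:r1,c0:c1]=1
    m=(roi&(Z>.068)&(Z<.085)&(d['depth']>0)).astype('u1')
    k=max(cv2.findContours(m,0,2)[0],key=cv2.contourArea)
    mm=cv2.drawContours(np.zeros_like(m),[k],-1,1,-1)
    pts=np.array([ray(d,*p[0],.075)[:2] for p in k]).astype('f4')
    box=cv2.minAreaRect(pts*1000);print(n,'lid',box,cv2.boxPoints(box).round().tolist(),np.median(Z[m>0]))
    g=d['img'].min(2).astype(int);sat=np.ptp(d['img'].astype(int),axis=2)
    m2=(roi&(Z>.045)&(Z<.063)&(sat<35)).astype('u1')
    nn,l,st,ce=cv2.connectedComponentsWithStats(m2)
    for i in range(1,nn):
        if st[i,4]>12:print(' comp',st[i],ce[i].round(1),W[l==i].mean(0).round(4),ray(d,*ce[i],.0555).round(4))
    cv2.imwrite(f'pics/{n}crop.png',cv2.resize(d['img'][r0:r1,c0:c1],None,fx=5 if n=='side' else 4.6,fy=5 if n=='side' else 4.6,interpolation=cv2.INTER_CUBIC))
E
```

```text
top lid ((583.6934204101562, 73.11095428466797), (190.70953369140625, 159.5947723388672), 18.035371780395508) [[468.0, 119.0], [518.0, -32.0], [699.0, 27.0], [650.0, 179.0]] 0.07381829282328356
 comp [333 249  18  22 182] [342.3 260.5] [0.4811 0.0078 0.0522] [0.4809 0.0079 0.0555]
 comp [310 260  18  22 193] [319.1 271.4] [0.4632 0.0656 0.0523] [0.463  0.0655 0.0555]
side lid ((583.9746704101562, 73.8681640625), (192.2604522705078, 167.40997314453125), 17.828941345214844) [[467.0, 124.0], [518.0, -35.0], [701.0, 24.0], [650.0, 183.0]] 0.07513101900641606
 comp [253 155  36   7 138] [268. 157.] [0.493  0.2425 0.0523] [0.4932 0.239  0.0555]
 comp [248 198  19  12 131] [256.7 204.1] [0.4626 0.0635 0.053 ] [0.4629 0.0614 0.0555]
 comp [255 214  20  13 150] [263.9 220.6] [0.4814 0.0076 0.0525] [0.4817 0.0052 0.0555]
 comp [282 226   7   7  14] [284.4 229. ] [ 0.5318 -0.0255  0.0549] [ 0.5319 -0.026   0.0555]
```

View pics/topcrop.png

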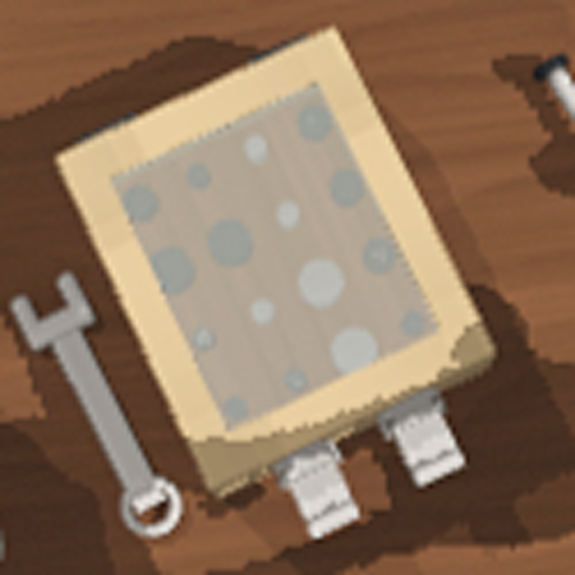

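View pics/sidecrop.png

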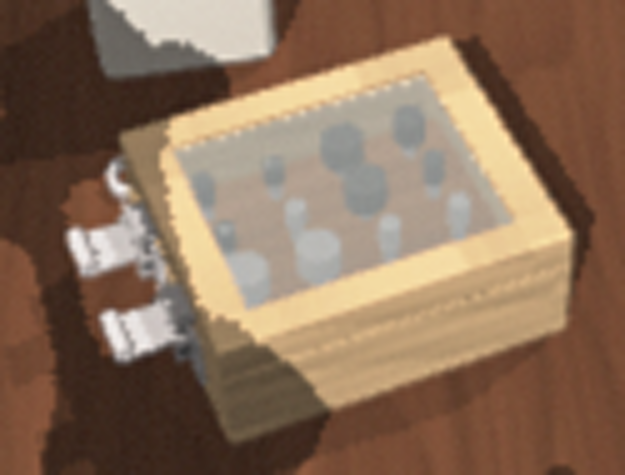

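Both views agree: case centre (0.584, 0.0735), yaw 18°. In the crops the lips are the outer bars at the ends of the catches, around (333,525) and (447,475) in the top crop. I'll work out the approach from there.

```bash
cat >> h.py <<'E'
a=np.radians(18);X=np.array([np.cos(a),np.sin(a),0]);Y=np.array([-np.sin(a),np.cos(a),0])
C=np.array([.5838,.0733,0]);LIP=C-X*.133
E
python3 - <<'E'
from h import *
from cell import r
d=dict(np.load('top0.npz'))
for u,v in((322,279.5),(346.7,268.3)):
    p=ray(d,u,v,.053)-C;print('tip edge in case frame mm',p@X*1e3,p@Y*1e3)
s=r.sense();R=s['eef_rot'];print('LIP',LIP)
for z in(.2,.12):
    t=LIP-X*.003;t[2]=z;print((R.T@(t-s['eef_pos'])*1e3).round(1))
print('turn',np.arctan2(R[1,0],R[0,0])-a)
E
```

```text
tip edge in case frame mm -137.17762944128282 31.899974908306927
tip edge in case frame mm -138.8265116643457 -31.8285294727141
LIP [0.45730948 0.03220074 0.        ]
[ 426.  -512.9   31.2]
[ 426.  -512.8  111.2]
turn 0.11659424524802081
```

Emit:
carry_out(
  commands=[
    [[30,-36,0],0.02,46],
    [[61,-73,5],0.04,46],
    [[92,-110,10],0.06,46],
    [[123,-148,15],0.08,46],
    [[154,-185,20],0.1,46],
    [[185,-222,25],0.117,46],
    [[215,-259,30],0.117,46],
    [[246,-296,31],0.117,46],
  ],
)

```text
time: 0.9
eef_pos: [0.3811, -0.2393, 0.1992]
eef_rot: [[0.951, 0.308, -0.001], [0.308, -0.951, 0.001], [-0.001, -0.001, -1.0]]
force: [1.3, 0.1, 0.5]
opening: 0.0457
grasp_force: 0.0
```

```bash
cat > st.py <<'E'
from h import *
from cell import r
s=r.sense();R=s['eef_rot'];t=LIP-X*.003;t[2]=.1
print(s['time'],s['eef_pos'].round(4),s['force'].round(2),s['opening'],'to 100mm:',(R.T@(t-s['eef_pos'])*1e3).round(1),'turn',np.arctan2(R[1,0],R[0,0])-a)
E
python3 st.py
```

```text
0.9 [ 0.3811 -0.2393  0.1992] [1.26 0.08 0.46] 0.04570094992323217 to 100mm: [ 153.2 -234.7   99.4] turn -0.001002229840641744
```

Emit:
carry_out(
  commands=[
    [[27,-41,0],0,46],
    [[54,-82,10],0,46],
    [[81,-123,20],0,46],
    [[108,-164,35],0,46],
    [[135,-205,50],0,46],
    [[153,-235,65],0,46],
    [[153,-235,75],0,46],
    [[153,-235,75],0,46],
  ],
)

```text
time: 1.7
eef_pos: [0.4529, 0.0298, 0.1232]
eef_rot: [[0.95, 0.311, -0.005], [0.311, -0.95, -0.0], [-0.004, -0.001, -1.0]]
force: [0.2, -0.9, -0.0]
opening: 0.046
grasp_force: 0.0
```

```bash
python3 st.py
python3 - <<'E'
from h import *
from cell import r
a=r.snapshot('wrist')['img'];b=r.snapshot('top')['img'][200:300,260:400]
b=cv2.resize(b,None,fx=4,fy=4)
cv2.imwrite('pics/w1.png',a);cv2.imwrite('pics/t1.png',b)
E
```

```text
1.7 [0.4529 0.0298 0.1232] [ 0.18 -0.85 -0.01] 0.0460475746707942 to 100mm: [ 2.1 -0.9 23.2] turn 0.0025513043074154584
```

View pics/w1.png

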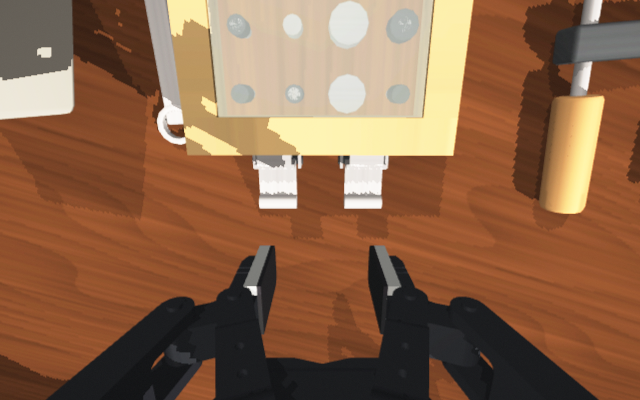

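The wrist view shows the lips at about (278,202) and (363,202). The pads straddle the same centre line, at columns 265 and 377, and nothing is in the way. I'll cross-check the lip position from this view and descend.

Run:
```python
from h import *
from cell import r
d=r.snapshot('wrist');s=r.sense();R=s['eef_rot'];W=cloud(d)
for u,v in((278,201),(363,201)):
    p=ray(d,u,v,.0555);print(p.round(4),W[v,u].round(4),'tool mm',(R.T@(p-s['eef_pos'])*1e3).round(1))
for u,v in((262,262),(380,262),(268,250),(375,250)):
    print('pad',(R.T@(W[v,u]-s['eef_pos'])*1e3).round(1))
print(s['eef_pos'])
```

```text
[0.4509 0.0613 0.0555] [0.4512 0.0612 0.0561] tool mm [  6.5 -32.8  70.1]
[0.4694 0.0043 0.0555] [0.4693 0.0042 0.0553] tool mm [ 6.5 27.1 70.1]
pad [ 10.7 -27.3 -22.4]
pad [ 10.7  22.8 -22.3]
pad [  9.5 -26.9  -9.3]
pad [ 10.1  22.6 -10.3]
[0.45480784 0.028108   0.12560029]
```

Emit:
carry_out(
  commands=[
    [[2,-2,15],0,46],
    [[2,-2,35],0,46],
    [[2,-2,50],0,46],
    [[2,-2,60],0,46],
    [[2,-2,65],0,46],
    [[2,-2,65],0,46],
  ],
)

```text
time: 2.45
eef_pos: [0.4559, 0.031, 0.0602]
eef_rot: [[0.952, 0.307, -0.0], [0.307, -0.952, -0.0], [-0.0, -0.0, -1.0]]
force: [0.1, 0.8, -0.6]
opening: 0.0459
grasp_force: 0.0
```

```bash
python3 - <<'E'
from h import *
from cell import r
d=r.snapshot('wrist');cv2.imwrite('pics/w2.png',d['img'])
e=r.snapshot('side');cv2.imwrite('pics/s2.png',cv2.resize(e['img'][150:260,210:350],None,fx=5,fy=5))
E
python3 st.py
```

```text
2.55 [0.4567 0.0313 0.061 ] [ 0.67  0.01 -0.01] 0.046095763283251004 to 100mm: [ -2.2  -0.6 -39. ] turn -0.000979231685617643
```

View pics/w2.png

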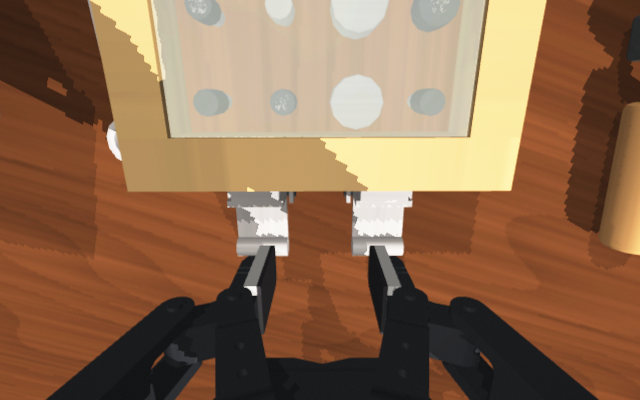

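The fingertips sit right above the lips, which are at (262,247) and (378,247), and are centred on them. I'll press in small steps until contact.

Emit:
carry_out(
  commands=[
    [[0,0,4],0,46],
    [[0,0,8],0,46],
    [[0,0,11],0,46],
    [[0,0,11],0,46],
  ],
)

```text
time: 2.95
eef_pos: [0.4558, 0.0314, 0.0494]
eef_rot: [[0.951, 0.309, -0.001], [0.309, -0.951, -0.001], [-0.001, 0.0, -1.0]]
force: [-2.1, -2.2, 5.2]
opening: 0.0459
grasp_force: 2.4
```

Emit:
carry_out(
  commands=[
    [[0,0,4],0,46],
    [[0,0,8],0,46],
    [[0,0,11],0,46],
    [[0,0,11],0,46],
    [[0,0,11],0,46],
  ],
)

```text
time: 3.45
eef_pos: [0.4554, 0.0313, 0.0387]
eef_rot: [[0.951, 0.309, -0.002], [0.309, -0.951, -0.001], [-0.002, 0.0, -1.0]]
force: [-4.7, -2.4, 7.9]
opening: 0.0462
grasp_force: 4.4
```

```bash
python3 - <<'E'
from h import *
from cell import r
d=r.snapshot('side');W=cloud(d);Z=W[...,2];P=W-C;x=P@X;y=P@Y
m=(abs(x+.088)<.006)&(abs(y)<.07)&(Z>.06)&(Z<.16)
print('front edge z',np.percentile(Z[m],[10,50,90]),m.sum())
cv2.imwrite('pics/s3.png',cv2.resize(d['img'][130:260,210:360],None,fx=4,fy=4))
E
python3 st.py
```

```text
front edge z [0.076695   0.08757039 0.08966168] 242
3.5 [0.4554 0.0312 0.0387] [-5.11 -1.79  8.55] 0.04595670493336602 to 100mm: [ -1.   -0.3 -61.3] turn 0.0002748335106398936
```

View pics/s3.png

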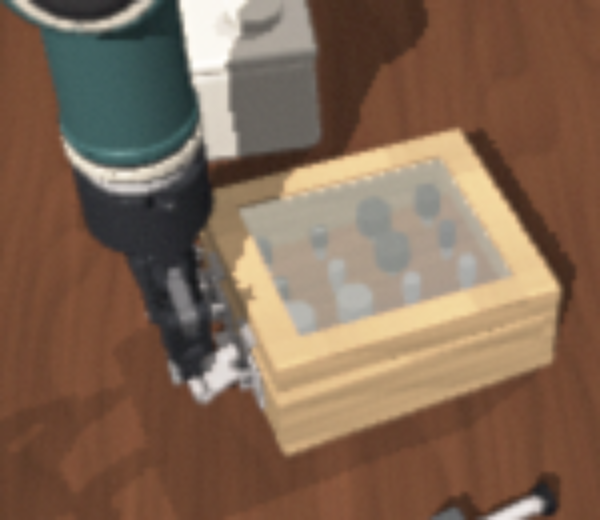

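The lid is rising. Its front edge is at about 88 mm, already 13 mm up. I'll hold a little longer, then release straight up and back off.

Emit:
carry_out(
  commands=[
    [[0,0,0],0,46],
    [[0,0,0],0,46],
    [[0,0,0],0,46],
    [[0,0,0],0,46],
    [[0,0,0],0,46],
  ],
)

```text
time: 4.0
eef_pos: [0.4554, 0.0312, 0.0388]
eef_rot: [[0.951, 0.309, -0.002], [0.309, -0.951, -0.001], [-0.002, 0.0, -1.0]]
force: [-3.6, -3.1, 8.9]
opening: 0.046
grasp_force: 4.4
```

```bash
cat > lid.py <<'E'
from h import *
from cell import r
for n in('side','top'):
    d=r.snapshot(n);W=cloud(d);P=W-C;x=P@X-.095;y=P@Y;Z=W[...,2]
    m=(abs(y)<.078)&(abs(y)>.06)&(Z>.078)&(x<-.02)&(x>-.2)&(d['depth']>0)
    print(n,m.sum(),'lid angle',np.median(np.arctan2(Z[m]-.075,-x[m])),'top z',np.percentile(Z[m],98))
s=r.sense();print(s['time'],s['eef_pos'].round(4),s['force'].round(1))
E
python3 lid.py
```

```text
side 787 lid angle 0.14350205288260262 top z 0.10142470872051929
top 949 lid angle 0.1412757847891244 top z 0.10030361710293473
4.1 [0.4554 0.0312 0.0388] [-5.3 -2.6  8.4]
```

The lid is at 0.14 rad, clear of the catches. Releasing.

Emit:
carry_out(
  commands=[
    [[0,0,-12],0,46],
    [[-5,0,-30],0,46],
    [[-30,0,-50],0,46],
    [[-60,0,-75],0,46],
    [[-70,0,-110],0,46],
    [[-70,0,-150],0,46],
    [[-70,0,-170],0,46],
    [[-70,0,-170],0,46],
  ],
)

```text
time: 4.9
eef_pos: [0.3922, 0.0101, 0.2127]
eef_rot: [[0.951, 0.309, 0.009], [0.309, -0.951, -0.0], [0.008, 0.003, -1.0]]
force: [0.3, -0.1, -0.0]
opening: 0.046
grasp_force: 0.0
```

```bash
python3 lid.py
```

```text
side 839 lid angle 0.252501895610199 top z 0.11983700013253376
top 1073 lid angle 0.25098445967967437 top z 0.12019922008949381
5.0 [0.3895 0.0102 0.2085] [-0.6 -0.6 -0.2]
```

Emit:
carry_out(
  commands=[
    [[0,0,0],0,46],
    [[0,0,0],0,46],
    [[0,0,0],0,46],
    [[0,0,0],0,46],
    [[0,0,0],0,46],
    [[0,0,0],0,46],
    [[0,0,0],0,46],
    [[0,0,0],0,46],
  ],
)

```text
time: 5.8
eef_pos: [0.3895, 0.01, 0.2083]
eef_rot: [[0.951, 0.309, 0.0], [0.309, -0.951, -0.0], [0.0, 0.0, -1.0]]
force: [-0.7, -0.1, -0.3]
opening: 0.0458
grasp_force: 0.0
```

Emit:
carry_out(
  commands=[
    [[0,0,0],0,46],
    [[0,0,0],0,46],
    [[0,0,0],0,46],
    [[0,0,0],0,46],
    [[0,0,0],0,46],
    [[0,0,0],0,46],
    [[0,0,0],0,46],
    [[0,0,0],0,46],
  ],
)

```text
time: 6.6
eef_pos: [0.3895, 0.01, 0.2083]
eef_rot: [[0.951, 0.309, -0.0], [0.309, -0.951, -0.0], [-0.0, 0.0, -1.0]]
force: [0.4, -0.1, -0.2]
opening: 0.0462
grasp_force: 0.0
```

Emit:
carry_out(
  commands=[
    [[0,0,0],0,46],
    [[0,0,0],0,46],
    [[0,0,0],0,46],
    [[0,0,0],0,46],
    [[0,0,0],0,46],
    [[0,0,0],0,46],
    [[0,0,0],0,46],
    [[0,0,0],0,46],
  ],
)

```text
time: 7.4
eef_pos: [0.3895, 0.01, 0.2083]
eef_rot: [[0.951, 0.309, 0.0], [0.309, -0.951, 0.0], [0.0, -0.0, -1.0]]
force: [-1.1, -0.5, -0.9]
opening: 0.0461
grasp_force: 0.0
```

Emit:
carry_out(
  commands=[
    [[0,0,0],0,46],
    [[0,0,0],0,46],
    [[0,0,0],0,46],
    [[0,0,0],0,46],
    [[0,0,0],0,46],
    [[0,0,0],0,46],
    [[0,0,0],0,46],
    [[0,0,0],0,46],
  ],
)

```text
time: 8.2
eef_pos: [0.3895, 0.01, 0.2083]
eef_rot: [[0.951, 0.309, -0.0], [0.309, -0.951, 0.0], [-0.0, -0.0, -1.0]]
force: [-0.1, -0.2, -0.2]
opening: 0.0459
grasp_force: 0.0
```

Emit:
carry_out(
  commands=[
    [[0,0,0],0,46],
    [[0,0,0],0,46],
    [[0,0,0],0,46],
    [[0,0,0],0,46],
    [[0,0,0],0,46],
    [[0,0,0],0,46],
    [[0,0,0],0,46],
    [[0,0,0],0,46],
  ],
)

```text
time: 9.0
eef_pos: [0.3895, 0.01, 0.2083]
eef_rot: [[0.951, 0.309, -0.0], [0.309, -0.951, 0.0], [-0.0, -0.0, -1.0]]
force: [-0.5, 0.5, 0.3]
opening: 0.0464
grasp_force: 0.0
```

Emit:
carry_out(
  commands=[
    [[0,0,0],0,46],
    [[0,0,0],0,46],
    [[0,0,0],0,46],
    [[0,0,0],0,46],
    [[0,0,0],0,46],
    [[0,0,0],0,46],
    [[0,0,0],0,46],
    [[0,0,0],0,46],
  ],
)

```text
time: 9.8
eef_pos: [0.3895, 0.01, 0.2083]
eef_rot: [[0.951, 0.309, 0.0], [0.309, -0.951, 0.0], [0.0, -0.0, -1.0]]
force: [0.2, 0.2, -0.5]
opening: 0.0462
grasp_force: 0.0
```

Emit:
carry_out(
  commands=[
    [[0,0,0],0,46],
    [[0,0,0],0,46],
    [[0,0,0],0,46],
    [[0,0,0],0,46],
    [[0,0,0],0,46],
    [[0,0,0],0,46],
    [[0,0,0],0,46],
    [[0,0,0],0,46],
  ],
)

```text
time: 10.6
eef_pos: [0.3895, 0.01, 0.2083]
eef_rot: [[0.951, 0.309, -0.0], [0.309, -0.951, 0.0], [-0.0, -0.0, -1.0]]
force: [-0.2, 0.0, -0.4]
opening: 0.0459
grasp_force: 0.0
```

Emit:
carry_out(
  commands=[
    [[0,0,0],0,46],
    [[0,0,0],0,46],
    [[0,0,0],0,46],
    [[0,0,0],0,46],
    [[0,0,0],0,46],
    [[0,0,0],0,46],
    [[0,0,0],0,46],
    [[0,0,0],0,46],
  ],
)

```text
time: 11.4
eef_pos: [0.3895, 0.01, 0.2083]
eef_rot: [[0.951, 0.309, -0.0], [0.309, -0.951, 0.0], [-0.0, -0.0, -1.0]]
force: [0.9, -0.2, -0.2]
opening: 0.046
grasp_force: 0.0
```

Emit:
carry_out(
  commands=[
    [[0,0,0],0,46],
    [[0,0,0],0,46],
    [[0,0,0],0,46],
    [[0,0,0],0,46],
    [[0,0,0],0,46],
    [[0,0,0],0,46],
    [[0,0,0],0,46],
    [[0,0,0],0,46],
  ],
)

```text
time: 12.2
eef_pos: [0.3895, 0.01, 0.2083]
eef_rot: [[0.951, 0.309, -0.0], [0.309, -0.951, 0.0], [-0.0, -0.0, -1.0]]
force: [-0.8, -0.6, -0.1]
opening: 0.0457
grasp_force: 0.0
```

Emit:
carry_out(
  commands=[
    [[0,0,0],0,46],
    [[0,0,0],0,46],
    [[0,0,0],0,46],
    [[0,0,0],0,46],
    [[0,0,0],0,46],
    [[0,0,0],0,46],
    [[0,0,0],0,46],
    [[0,0,0],0,46],
  ],
)

```text
time: 13.0
eef_pos: [0.3895, 0.01, 0.2083]
eef_rot: [[0.951, 0.309, -0.0], [0.309, -0.951, 0.0], [-0.0, -0.0, -1.0]]
force: [-0.1, -0.5, 0.3]
opening: 0.0455
grasp_force: 0.0
```

Emit:
carry_out(
  commands=[
    [[0,0,0],0,46],
    [[0,0,0],0,46],
    [[0,0,0],0,46],
    [[0,0,0],0,46],
    [[0,0,0],0,46],
    [[0,0,0],0,46],
    [[0,0,0],0,46],
    [[0,0,0],0,46],
  ],
)

```text
time: 13.8
eef_pos: [0.3895, 0.01, 0.2083]
eef_rot: [[0.951, 0.309, -0.0], [0.309, -0.951, -0.0], [-0.0, 0.0, -1.0]]
force: [0.3, 0.4, 0.6]
opening: 0.0459
grasp_force: 0.0
```

Emit:
carry_out(
  commands=[
    [[0,0,0],0,46],
    [[0,0,0],0,46],
    [[0,0,0],0,46],
    [[0,0,0],0,46],
    [[0,0,0],0,46],
    [[0,0,0],0,46],
    [[0,0,0],0,46],
    [[0,0,0],0,46],
  ],
)

```text
time: 14.6
eef_pos: [0.3895, 0.01, 0.2083]
eef_rot: [[0.951, 0.309, 0.0], [0.309, -0.951, -0.0], [0.0, 0.0, -1.0]]
force: [-0.5, 0.3, 0.2]
opening: 0.046
grasp_force: 0.0
```

Emit:
carry_out(
  commands=[
    [[0,0,0],0,46],
    [[0,0,0],0,46],
    [[0,0,0],0,46],
    [[0,0,0],0,46],
    [[0,0,0],0,46],
    [[0,0,0],0,46],
    [[0,0,0],0,46],
    [[0,0,0],0,46],
  ],
)

```text
time: 15.4
eef_pos: [0.3895, 0.01, 0.2083]
eef_rot: [[0.951, 0.309, 0.0], [0.309, -0.951, -0.0], [0.0, 0.0, -1.0]]
force: [0.1, 0.2, -0.4]
opening: 0.046
grasp_force: 0.0
```

Emit:
carry_out(
  commands=[
    [[0,0,0],0,46],
    [[0,0,0],0,46],
    [[0,0,0],0,46],
    [[0,0,0],0,46],
    [[0,0,0],0,46],
    [[0,0,0],0,46],
    [[0,0,0],0,46],
    [[0,0,0],0,46],
  ],
)

```text
time: 16.2
eef_pos: [0.3895, 0.01, 0.2083]
eef_rot: [[0.951, 0.309, 0.0], [0.309, -0.951, -0.0], [0.0, 0.0, -1.0]]
force: [-0.7, -0.6, 0.4]
opening: 0.046
grasp_force: 0.0
```

```bash
python3 lid.py
python3 - <<'E'
from h import *
from cell import r
d=r.snapshot('side');cv2.imwrite('pics/s4.png',cv2.resize(d['img'][80:280,180:420],None,fx=3,fy=3))
E
```

```text
side 319 lid angle 1.1271694347277073 top z 0.23367513991491276
top 378 lid angle 1.1746796765927865 top z 0.23318894012402028
16.3 [0.3895 0.01   0.2083] [-0.1 -0.1  0. ]
```

View pics/s4.png

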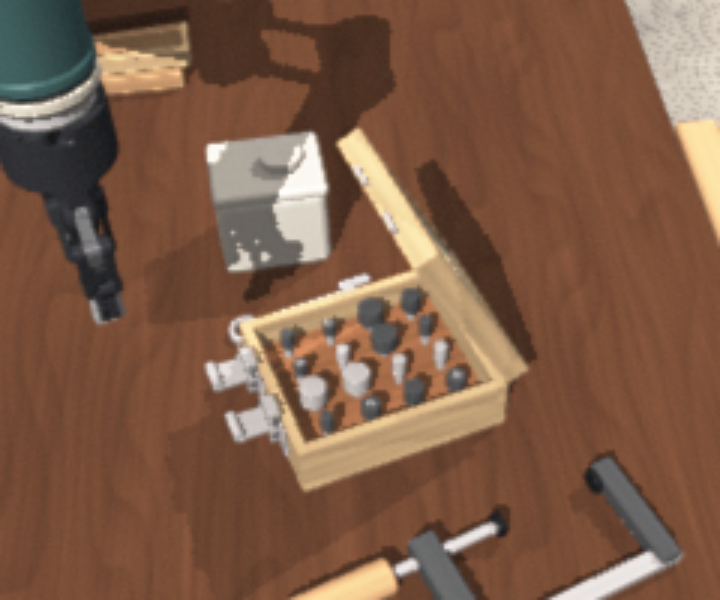

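The lid stands open at about 1.1 rad and the catches are back up at (230,375) and (255,420). The gripper is clear. I'll wait another 1.6 s, check that the lid is still, and hand in.

Emit:
carry_out(
  commands=[
    [[0,0,0],0,46],
    [[0,0,0],0,46],
    [[0,0,0],0,46],
    [[0,0,0],0,46],
    [[0,0,0],0,46],
    [[0,0,0],0,46],
    [[0,0,0],0,46],
    [[0,0,0],0,46],
  ],
)

```text
time: 17.15
eef_pos: [0.3895, 0.01, 0.2083]
eef_rot: [[0.951, 0.309, -0.0], [0.309, -0.951, 0.0], [0.0, -0.0, -1.0]]
force: [-0.2, 0.2, 0.3]
opening: 0.0462
grasp_force: 0.0
```

Emit:
carry_out(
  commands=[
    [[0,0,0],0,46],
    [[0,0,0],0,46],
    [[0,0,0],0,46],
    [[0,0,0],0,46],
    [[0,0,0],0,46],
    [[0,0,0],0,46],
    [[0,0,0],0,46],
    [[0,0,0],0,46],
  ],
)

```text
time: 17.95
eef_pos: [0.3895, 0.01, 0.2083]
eef_rot: [[0.951, 0.309, -0.0], [0.309, -0.951, -0.0], [-0.0, 0.0, -1.0]]
force: [0.6, -1.2, 0.0]
opening: 0.0459
grasp_force: 0.0
```

```bash
python3 lid.py; python3 -c "
from cell import r
print(r.job_done())"
```

```text
side 342 lid angle 1.1309743970910322 top z 0.23341792950612378
top 376 lid angle 1.1736017934247738 top z 0.23330664005479423
18.05 [0.3895 0.01   0.2083] [ 0.   0.  -0.5]
the job is handed in; nothing more can be done
None
```

The case is open: both catches were pressed and held together until the lid was clear, the lid now stands still at about 1.1 rad with the catches back up, and I handed the job in at 18 s (no verdict was returned).

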